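# Pack the gap in the jar caddy with the packer that fits

### The job

Pack the gap in the jar caddy, between its tall end board and the sprung plate, so that the jars' divider cannot rattle: by trial, find the thickest of the three wooden packing pieces that goes in, and leave it upright and fully home on the caddy's floor, squeezed against the end board by the pushed-back plate. Slide the pieces in gently along the end board and never force one that jams; leave the other two standing upright on the counter, and do not disturb the bell, tamper and shaker.

Things in the scene. Friction and masses are not known exactly. Their poses are not given: they have to be found in the camera images.
- caddy: Fixed dark wooden jar caddy, 96 x 216 mm, base 12 mm thick; origin on the counter, z up, y along its length. From -y to +y: tall end board (inner face at y = -85 mm), the gap, a sprung aluminium plate on a wooden divider (tops 47 mm above the counter), two jars under 100 mm tall (from y = -25 mm on), far end board. The divider is clamped, each time at another place, and cannot be shifted.
- slot (a point): Point on the caddy's floor (12 mm above the counter), at the foot of the tall end board's inner face, midway along it. Caddy axes: +y points from the board across the gap to the plate. Gap with the plate at rest: 11.5 to 21.5 mm; it is 84 mm long in x. A packer that is home stands here, thickness along y, a face against the board, long side along x, centred within 12 mm.
- board_top (a point): Middle of the top edge of the tall end board's inner face, 60 mm above the counter (48 mm above the slot point), 13 mm higher than plate and divider, so a packer can be brought over the plate and up against the board before it is slid down. The board is 90 mm wide (x), 12 mm thick, rigid.
- plate (a joint): Travel (m) of the sprung plate: 0 at rest, grows as it is pushed away from the end board, hard stop at 0.0055; spring 1 N at 0, 1.8 N at the stop. Face upright to 27 mm above the counter, then a lead-in ramp leaning back 20 degrees to 46 mm: a packer lowered along the board pushes the plate back with under 10 N, or, if too thick, stops hard on the ramp over 14 mm above the gap's floor.
- packer_thin: Loose pale wooden packing piece, about 70 g, standing upright: a block 44 mm long (own x), 16 mm thick (own y) and 50 mm tall, with a tongue on top for gripping, 24 mm wide (x) and 10 mm thick (y), from 50 to 95 mm above the underside. Origin at the centre of the underside, z up. The three pieces differ only in thickness (16, 20, 24 mm).
- packer_mid: Loose pale wooden packing piece, about 70 g, standing upright: a block 44 mm long (own x), 20 mm thick (own y) and 50 mm tall, with a tongue on top for gripping, 24 mm wide (x) and 10 mm thick (y), from 50 to 95 mm above the underside. Origin at the centre of the underside, z up. The three pieces differ only in thickness (16, 20, 24 mm).
- packer_thick: Loose pale wooden packing piece, about 70 g, standing upright: a block 44 mm long (own x), 24 mm thick (own y) and 50 mm tall, with a tongue on top for gripping, 24 mm wide (x) and 10 mm thick (y), from 50 to 95 mm above the underside. Origin at the centre of the underside, z up. The three pieces differ only in thickness (16, 20, 24 mm).
- bell: Bystander: loose counter bell, 69 mm across, 59 mm tall; origin under its centre.
- tamper: Bystander: loose coffee tamper with a wooden handle, 58 mm across, 84 mm tall; origin under its centre.
- shaker: Bystander: loose cinnamon shaker, 44 mm across, 90 mm tall; origin under its centre.
Not all that is in view belongs to the job. What is shaped like the packer_thin but black is not meant.

How it is judged:
At the end, for the whole second after the job is handed in: One packer at rest in the gap: underside within 3 mm of the caddy floor, within 12 mm of the slot's middle along x, 5 to 18 mm from the board, square and upright to 0.08 rad, plate pushed back over 0.5 mm; the other two upright (0.1 rad), at rest, under 4 mm above the counter (((z of packer_thin in the frame of slot between -0.003 and 0.003 m and x of packer_thin in the frame of slot between -0.012 and 0.012 m and y of packer_thin in the frame of slot between 0.005 and 0.018 m and angle between the x axis of packer_thin and the x axis of slot, either way round below 0.08 rad and angle between packer_thin's own z axis and vertical below 0.08 rad and linear speed of each of packer_thin, packer_mid, packer_thick below 0.02 m/s and value of joint plate above 0.0005 m and height (world z) of each of packer_mid, packer_thick below 0.004 m and angle between each of packer_mid, packer_thick's own z axis and vertical below 0.1 rad) or (z of packer_mid in the frame of slot between -0.003 and 0.003 m and x of packer_mid in the frame of slot between -0.012 and 0.012 m and y of packer_mid in the frame of slot between 0.005 and 0.018 m and angle between the x axis of packer_mid and the x axis of slot, either way round below 0.08 rad and angle between packer_mid's own z axis and vertical below 0.08 rad and linear speed of each of packer_mid, packer_thin, packer_thick below 0.02 m/s and value of joint plate above 0.0005 m and height (world z) of each of packer_thin, packer_thick below 0.004 m and angle between each of packer_thin, packer_thick's own z axis and vertical below 0.1 rad) or (z of packer_thick in the frame of slot between -0.003 and 0.003 m and x of packer_thick in the frame of slot between -0.012 and 0.012 m and y of packer_thick in the frame of slot between 0.005 and 0.018 m and angle between the x axis of packer_thick and the x axis of slot, either way round below 0.08 rad and angle between packer_thick's own z axis and vertical below 0.08 rad and linear speed of each of packer_thick, packer_thin, packer_mid below 0.02 m/s and value of joint plate above 0.0005 m and height (world z) of each of packer_thin, packer_mid below 0.004 m and angle between each of packer_thin, packer_mid's own z axis and vertical below 0.1 rad))); the robot touches nothing.
It fails at once if a packer is forced: more than 60 N between it and the caddy (contact force between any of packer_thin, packer_mid, packer_thick and caddy above 60 N).
It fails at once if the hand or arm presses on the caddy with more than 15 N (contact force between any of the fingers, the arm and caddy above 15 N).
It fails at once if the bell, tamper or shaker is shifted by more than 2 cm (distance of any of bell, tamper, shaker from where it was at the start of the episode above 0.02 m).
It also fails if it takes over 72 s, if anything falls off the work surface, if the arm or the gripper's body presses on something with over 40 N, if the wrist force passes 120 N, or if a joint passes its speed limit or range.

### The arm

A 6-joint arm with a two-finger parallel gripper is mounted at the origin on a cart in front of the work surface, level with it; the furniture and walls round the work are solid. World frame = base frame: x ahead of the robot, y to its left, z up, the work surface at z = 0. Lengths are in m, angles in rad, forces in N, time in s.
With the tool pointing down it reaches from about 0.35 to 0.775 m from the base axis. Payload 7.3 kg.
Tool frame: the origin (TCP) lies at the centre of the arm's flange, where the gripper is bolted on; the fingertips stand 178 mm ahead of it and the grasp point (between the pads) lies 159 mm ahead of it (tip_extent is the distance from the TCP to the fingertips, in m); z points along the fingers, y is the line along which they close (so a half turn about z gives the same grasp; the last joint's range is limited). The gripper opens to 92 mm and grips with 3 to 60 N. Pads are 19 mm wide; open, the fingers measure 130 mm over their backs; the gripper's body (75 mm by 190 mm) begins 47 mm behind the grasp point.
Start: joints at [-0.146, 0.342, 1.524, -0, 1.275, -0.146], TCP at [0.525, 0, 0.405] pointing down, gripper open.
Joint ranges: [-2.53, 2.53], [-0.77, 2.02], [0.04, 2.7], [-1, 4.14], [0.28, 2.66], [-3.11, 3.11]. Speed limits (rad/s): [2.57, 2.57, 3.14, 3.14, 3.14, 3.14].

### API

Orientations are given as [roll, pitch, yaw] about the fixed x, y, z axes, in that order (R = Rz(yaw) Ry(pitch) Rx(roll)).
In Python, from cell import * gives the robot as it stands.
- The arm moves only by the tool arm_command, never from a script. Its arguments are lists of equal length, an entry for each row: "xyz": the shift along the world's x, y, z in mm, a list of three; "spin": the turn about the world's z in degrees. In form: {"xyz": [[tx, ty, tz], ...], "spin": [spin, ...]}. A call has 1 to 20 rows; each row shifts and turns the commanded pose from where the row before left it; what a row does not reach is not made up. A row lasts 1/10 s, in which the tool goes at most 50 mm and 8.59 degrees, less where a joint would pass 70% of its speed; a pose out of reach is approached as far as the arm can. A call with a gripper value outside its range is refused whole. "jaw" is the opening, from -1 (shut) to 1 (fully open), set as the call begins (left out, the last holds). The fingers move at their own pace and stop on an object; "squeeze" is the grip in N (left out, the last holds). Time passes only in rows, so rows that do not move let the fingers close. It gives the time, the measured TCP pose, the force, the opening and the grip force at its end, in the units of the state.
- observe(): the state, without advancing time (a new reading comes with each control period).
- read_camera(name): name is "scene" or "side" or "wrist"; returns a dict with "img" (400x640x3 uint8, red, green, blue), "depth" (400x640 float32, m along the optical axis (not along the pixel's ray), 0 where there is no reading), "fx", "fy", "cx", "cy" (pixels), "world_from_camera" (4x4, takes a point from camera to world coordinates). Camera axes: x right, y up, looking along -z (the intrinsics and any distortion apply to the point x, -y, -z); pixel columns grow to the right and rows downward; lengths in m; the calibration is good to about 2 mm. A picture is of the moment at which its call begins.
- hand_in(): hands the job in; it is judged then, once.
The state is a dict: "time": time; "qpos": joint angles; "qvel": joint speeds; "joint_efforts": joint torques, N m; "tool_pos": TCP position; "tool_rot": TCP orientation; "contact_force": force on the tool from outside, world axes, zero at the start; "torque": the same for the moment, N m; "opening": finger opening in m; "grip_force": force on a finger pad.
Only numpy, scipy, OpenCV 4.12 (cv2) and the standard library are available. Lean on these libraries where they do the work, as an engineer would, in place of code of your own. Each camera call takes 0.05 s, during which the arm holds its last target. There are 200 camera calls.

## Working session

There is one attempt and no reset: what is moved stays moved. The work goes in short steps, Python scripts to look and compute and a tool call to move; the robot and the scene stay as the last step left them, time stands still between calls to the robot, and variables do not carry over. Pictures are saved under pics/ and viewed, at most 10 in all, crops included, and the job is handed in when it is done.

Besides the shell and the picture viewer there is one more tool, called after "Emit:" by a JSON object that holds its "fn" and its "kwargs". arm_command: Moves the arm, as the interface text tells. Its arguments: {"type":"object","properties":{"xyz":{"type":"array","items":{"type":"array","items":{"type":"number"}}},"spin":{"type":"array","items":{"type":"number"}},"jaw":{"type":"number"},"squeeze":{"type":"number"}},"required":["xyz","spin"]}

```bash
mkdir -p pics; ls; cat > h.py <<'E'
from cell import *
import numpy as np, cv2
def pts(c):
    d=c["depth"]; v,u=np.mgrid[:400,:640]
    P=np.stack([(u-c["cx"])/c["fx"]*d,-(v-c["cy"])/c["fy"]*d,-d],-1)
    W=c["world_from_camera"]; return P@W[:3,:3].T+W[:3,3]
E
python3 - <<'E'
from h import *
s=observe(); print(s)
for n in ["scene","side"]:
    c=read_camera(n); np.savez(n+".npz",**c); cv2.imwrite(f"pics/{n}0.png",c["img"][:,:,::-1]); print(n,c["fx"],c["cx"],c["cy"],c["world_from_camera"], (c["depth"]>0).mean())
E
```

```text
pics
{'time': 0.0, 'qpos': array([-1.45984489e-01,  3.42710071e-01,  1.52502311e+00, -2.36863585e-05,
        1.27539361e+00, -1.46013306e-01]), 'qvel': array([-0.00080233, -0.00227243,  0.00070928, -0.00212182, -0.00036164,
       -0.00044117]), 'joint_efforts': array([ 7.61924657e-04, -4.31245601e+01, -2.44219762e+01,  7.17750052e-02,
        5.59406646e-02, -1.04314388e-04]), 'tool_pos': array([5.24860833e-01, 4.76550465e-05, 4.04049193e-01]), 'tool_rot': array([-3.14007155e+00, -2.00800272e-04,  1.57083190e+00]), 'contact_force': array([-0.25224881, -0.35901826,  0.19765393]), 'torque': array([-0.02624747, -0.02932277,  0.0203506 ]), 'grip_force': 0.0, 'opening': 0.09145898718148066}
scene 480.08376287007303 316.7527319389304 196.28599742668678 [[ 0.5824523   0.55630132 -0.59268723  0.00553414]
 [-0.81275316  0.41064738 -0.41328081 -0.36564862]
 [ 0.0134768   0.72242478  0.69131817  0.67022848]
 [ 0.          0.          0.          1.        ]] 0.99596875
side 394.12913978962064 321.0458435585245 198.23306761171617 [[-0.9169105   0.19772969 -0.34666713  0.199811  ]
 [-0.3989801  -0.47480163  0.78446051  0.64256915]
 [-0.00948699  0.85759336  0.51424082  0.52138324]
 [ 0.          0.          0.          1.        ]] 0.99598828125
```

View pics/scene0.png

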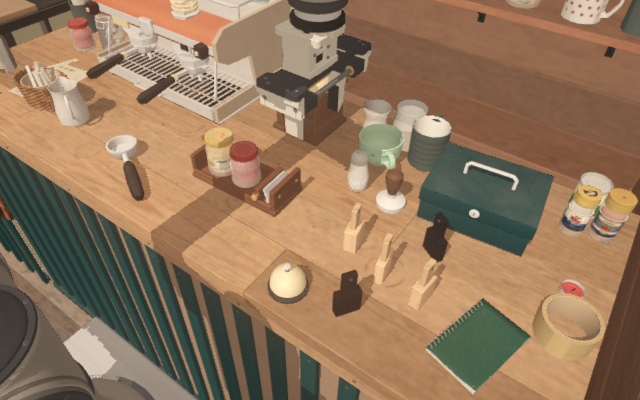

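View pics/side0.png

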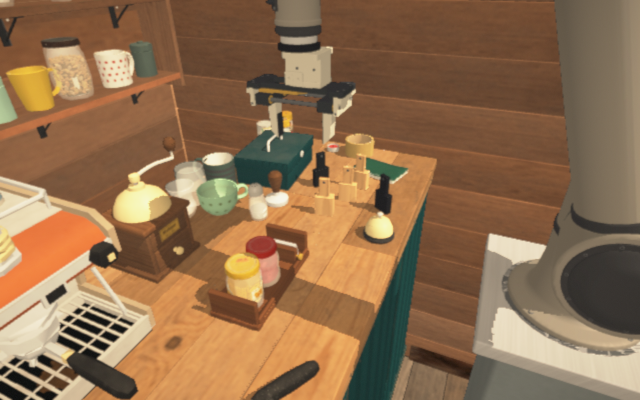

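The scene view shows three pale packers at about (354,230), (384,260) and (424,285). Two black lookalikes, at (347,293) and (436,238), are not meant. The caddy is at (248,175) with its tall board at (287,188). Bell (288,282), tamper (392,190) and shaker (358,170) stand near. I'll measure from depth.

```bash
cat > m.py <<'E'
from h import *
from scipy import ndimage
def measure(cams):
    out={}
    for n in cams:
        c=cams[n]; P=pts(c); hsv=cv2.cvtColor(c["img"],cv2.COLOR_RGB2HSV)
        out[n]=(P,hsv,c["img"])
    return out
if __name__=="__main__":
    cams={n:dict(np.load(n+".npz")) for n in ["scene","side"]}
    M=measure(cams)
    for n,(P,hsv,img) in M.items():
        roi=(P[...,0]>.3)&(P[...,0]<.85)&(P[...,1]>-.5)&(P[...,1]<.35)
        print(n,"counter z",np.median(P[roi&(abs(P[...,2])<.01)][:,2]))
        m=roi&(P[...,2]>.055)&(P[...,2]<.11)
        lab,k=ndimage.label(m)
        for i in range(1,k+1):
            q=lab==i
            if q.sum()<25: continue
            X=P[q]; v,u=np.nonzero(q); t=X[X[:,2]>X[:,2].max()-.012]
            print(f"px {u.mean():.0f},{v.mean():.0f} n{q.sum()} rgb{np.median(img[q],0)} zmax{X[:,2].max():.4f} mean{X.mean(0).round(4)} ext{np.ptp(X,0).round(3)}",
              "rect", [np.round(a,1) for a in cv2.minAreaRect((X[:,:2]*1000).astype(np.float32))])
    # top view height map, fused, 2 px/mm
    im=np.zeros((600,800,3),np.uint8); Z=np.full((600,800),-1.)
    for n,(P,hsv,img) in M.items():
        ok=np.isfinite(P[...,2])&(P[...,2]>-.01)&(P[...,2]<.14)
        r=((.80-P[...,0])*1200).astype(int); co=((.28-P[...,1])*1200).astype(int)
        for v,u in zip(*np.nonzero(ok&(r>=0)&(r<599)&(co>=0)&(co<799))):
            a,b=r[v,u],co[v,u]; s=np.s_[a:a+2,b:b+2]
            w=Z[s]<P[v,u,2]; Z[s][w]=P[v,u,2]; im[s][w]=img[v,u][::-1]
    cv2.imwrite("pics/top.png",im)
E
python3 m.py
```

```text
scene counter z 0.00024129616060097892
px 267,65 n374 rgb[154. 128. 101.] zmax0.1100 mean[0.8056 0.3473 0.0901] ext[0.094 0.006 0.051] rect [array([802.3, 346.8]), array([ 6.4, 93.7]), np.float64(90.0)]
px 237,96 n94 rgb[162. 135. 106.] zmax0.0626 mean[0.6956 0.3476 0.0587] ext[0.11  0.008 0.008] rect [array([700.5, 347.1]), array([109.5,   7.6]), np.float64(1.4)]
px 318,112 n353 rgb[101.  69.  50.] zmax0.1099 mean[0.7334 0.1437 0.0749] ext[0.069 0.039 0.055] rect [array([743.2, 141. ]), array([31. , 74.8]), np.float64(64.7)]
px 379,123 n815 rgb[160. 156. 132.] zmax0.0838 mean[0.7931 0.0231 0.0654] ext[0.142 0.133 0.029] rect [array([780.8,   7.6]), array([173.2,  94.1]), np.float64(26.6)]
px 476,179 n9041 rgb[76. 89. 80.] zmax0.1099 mean[ 0.7312 -0.2191  0.0793] ext[0.207 0.365 0.055] rect [array([ 746.3, -172.5]), array([207.4, 364.9]), np.float64(0.0)]
px 229,150 n1691 rgb[192. 146. 110.] zmax0.1000 mean[0.515  0.2014 0.082 ] ext[0.076 0.139 0.045] rect [array([521.7, 214.9]), array([ 68.3, 141.2]), np.float64(10.7)]
px 359,161 n335 rgb[169. 153. 135.] zmax0.0916 mean[ 0.646  -0.0
[... 3121 characters left out ...]
, array([89.4, 13.3]), np.float64(2.2)]
px 251,265 n2079 rgb[226. 168.  87.] zmax0.1002 mean[0.5161 0.2212 0.0847] ext[0.059 0.12  0.045] rect [array([521.8, 207.4]), array([ 58.2, 119.9]), np.float64(0.9)]
px 91,283 n81 rgb[221. 178. 124.] zmax0.0865 mean[0.7498 0.3477 0.066 ] ext[0.053 0.005 0.027] rect [array([742.4, 347.5]), array([ 4.9, 53.4]), np.float64(89.8)]
px 233,298 n290 rgb[141.   83.5  49. ] zmax0.0608 mean[0.5193 0.2767 0.058 ] ext[0.09  0.013 0.006] rect [array([521.1, 275.5]), array([89.7, 12. ]), np.float64(1.9)]
px 134,302 n97 rgb[225. 186. 130.] zmax0.0632 mean[0.6568 0.3478 0.0611] ext[0.073 0.005 0.008] rect [array([660.3, 347.6]), array([ 4.7, 72.6]), np.float64(89.9)]
```

View pics/top.png

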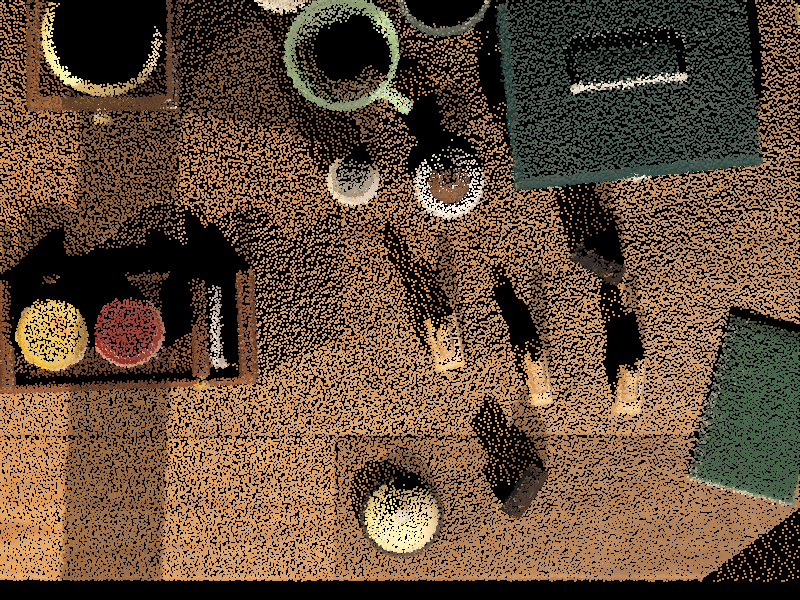

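Packers at roughly (0.516,-0.091), (0.486,-0.168) and (0.479,-0.246), tongue tops at 95–97 mm as expected. The caddy board is near (0.528,0.075) with its yaw about 2°. Next I'll look from the wrist to get thicknesses and the gap.

Emit:
{"fn": "arm_command", "kwargs": {"xyz": [[0,0,0],[-10,-40,0],[-10,-40,0],[-5,-40,0],[0,0,0],[0,0,0]], "spin": [0,0,0,0,0,0], "jaw": 0}}

```text
time: 0.7
tool_pos: [0.4998, -0.1206, 0.4045]
tool_rot: [-3.141, -0.001, 1.569]
contact_force: [0.4, -0.6, 0.2]
opening: 0.0492
grip_force: 0.0
```

```bash
python3 - <<'E'
from h import *
s=observe(); print(s["time"],s["tool_pos"],s["tool_rot"],s["opening"])
c=read_camera("wrist"); np.savez("wrist1.npz",**c); cv2.imwrite("pics/wrist1.png",c["img"][:,:,::-1]); print(c["fx"],c["world_from_camera"])
E
```

```text
0.7 [ 0.49983861 -0.12055552  0.40451446] [-3.14125011e+00 -6.06422833e-04  1.56857227e+00] 0.049240529012247514
332.1056066004824 [[ 0.99999648  0.00211826  0.0015967   0.49951155]
 [-0.00244367  0.96981167  0.2438429  -0.05463011]
 [-0.00103197 -0.24384595  0.96981343  0.38548008]
 [ 0.          0.          0.          1.        ]]
```

View pics/wrist1.png

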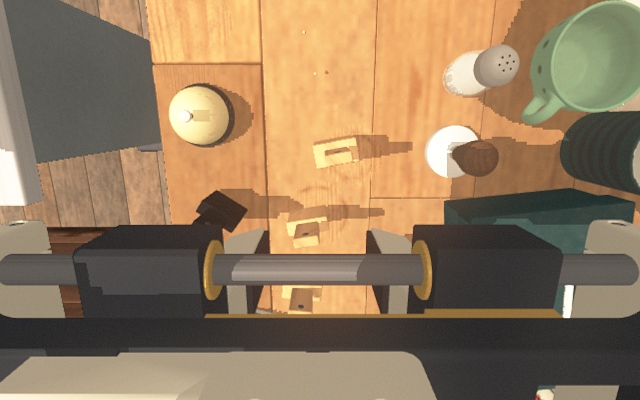

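The wrist view shows packers at (336,152), (305,232) and (302,297), the last partly hidden, and a black lookalike at (222,210). I'll measure block tops and tongues from depth.

```bash
cat > pk.py <<'E'
from h import *
def pk(c,guess,h0=0.0,r=.045):
    P=pts(c); img=c["img"].astype(int)
    for g in guess:
        near=(np.hypot(P[...,0]-g[0],P[...,1]-g[1])<r)&(img[...,0]>110)&(img[...,0]-img[...,2]>25)
        for lo,hi in((.044,.056),(.088,.1)):
            q=near&(P[...,2]>lo+h0)&(P[...,2]<hi+h0)
            if q.sum()<10: print(g,"none");continue
            X=P[q]; (a,b),(w,l),t=cv2.minAreaRect((X[:,:2]*1000).astype(np.float32))
            if w<l: w,l,t=l,w,t+90
            t=(t+90)%180-90
            print(g,q.sum(),f"z{np.median(X[:,2])*1000:.1f} c({a:.1f},{b:.1f}) L{w:.1f} T{l:.1f} ang{t:.1f}")
E
python3 - <<'E'
from pk import *
G=[(.516,-.091),(.486,-.168),(.479,-.246)]
for n in ["wrist1","scene","side"]: print(n); pk(dict(np.load(n+".npz")),G)
E
```

```text
wrist1
(0.516, -0.091) 633 z50.9 c(518.1,-91.1) L44.0 T24.0 ang10.8
(0.516, -0.091) 334 z95.8 c(517.9,-90.7) L23.8 T10.4 ang11.1
(0.486, -0.168) 410 z50.8 c(488.5,-168.4) L43.8 T16.2 ang9.1
(0.486, -0.168) 320 z95.6 c(488.6,-168.2) L23.9 T10.6 ang11.5
(0.479, -0.246) 357 z51.1 c(481.4,-246.2) L44.1 T20.2 ang-6.1
(0.479, -0.246) 164 z93.7 c(481.8,-241.9) L23.8 T4.2 ang-1.9
scene
(0.516, -0.091) 201 z49.8 c(516.0,-90.9) L46.1 T24.6 ang10.2
(0.516, -0.091) 84 z94.5 c(516.8,-91.3) L25.2 T11.4 ang14.8
(0.486, -0.168) 138 z49.9 c(486.3,-168.4) L45.8 T16.0 ang9.6
(0.486, -0.168) 95 z94.7 c(486.5,-168.4) L26.0 T10.5 ang9.8
(0.479, -0.246) 216 z50.1 c(479.0,-245.8) L44.8 T19.8 ang-6.8
(0.479, -0.246) 113 z94.8 c(479.6,-245.8) L24.4 T10.4 ang-7.7
side
(0.516, -0.091) 123 z50.2 c(514.5,-90.2) L43.1 T30.6 ang5.2
(0.516, -0.091) 52 z93.9 c(515.4,-91.1) L24.0 T13.5 ang6.4
(0.486, -0.168) 84 z49.8 c(484.7,-169.1) L42.6 T20.6 ang6.0
(0.486, -0.168) 44 z94.3 c(485.2,-167.2) L24.2 T13.3 ang31.6
(0.479, -0.246) 80 z50.2 c(477.2,-244.0) L42.3 T22.1 ang-5.0
(0.479, -0.246) 38 z93.4 c(478.3,-244.4) L22.4 T11.0 ang9.2
```

Identified (all sizes match): thick at (517,-91) yaw 10.5°, thin at (487.5,-168.4) yaw 9.5°, mid at (480.5,-246) yaw -6.5°. Next: look straight down into the gap.

Emit:
{"fn": "arm_command", "kwargs": {"xyz": [[5,35,0],[8,40,0],[8,40,0],[6,30,0],[0,0,0],[0,0,0]], "spin": [0,0,0,0,0,0]}}

```text
time: 1.35
tool_pos: [0.5268, 0.0267, 0.4046]
tool_rot: [-3.141, 0.0, 1.574]
contact_force: [-0.8, -0.2, 0.5]
opening: 0.0461
grip_force: 0.0
```

```bash
python3 - <<'E'
from h import *
s=observe(); print(s["time"],s["tool_pos"],s["tool_rot"],s["opening"])
c=read_camera("wrist"); np.savez("wrist2.npz",**c); W=c["world_from_camera"]
P=pts(c); m=(abs(P[...,0]-.525)<.07)&(abs(P[...,1]-.1)<.08)
v,u=np.nonzero(m); b=[max(v.min()-5,0),v.max()+5,max(u.min()-5,0),u.max()+5]; print(b,W[:3,3])
im=cv2.resize(c["img"][b[0]:b[1],b[2]:b[3],::-1],None,fx=3,fy=3); print(im.shape); cv2.imwrite("pics/gap.png",im[:600,:800])
# profile along caddy y at a few x, yaw 2deg
a=np.radians(2); o=np.array([.5283,.0754])
dx=P[...,0]-o[0]; dy=P[...,1]-o[1]
cx=dx*np.cos(a)+dy*np.sin(a); cy=-dx*np.sin(a)+dy*np.cos(a)
for x0 in(-.036,-.02,0,.02,.036):
    print("x",x0)
    q=(abs(cx-x0)<.003)&(abs(cy-.015)<.03); o_=np.argsort(cy[q])
    Y=cy[q][o_]*1000; Z=P[...,2][q][o_]*1000
    print(" ".join(f"{y0:.0f}:{np.median(Z[(Y>=y0)&(Y<y0+1)]):.0f}" for y0 in range(-12,45) if ((Y>=y0)&(Y<y0+1)).any()))
# board top fit
for lo,hi,nm in((.056,.064,"board"),(.043,.05,"plate/div")):
    q=(abs(cx)<.05)&(cy>-.012)&(cy<.035)&(P[...,2]>lo)&(P[...,2]<hi); X=P[q]
    print(nm,q.sum(),np.median(X[:,2]),cv2.minAreaRect((X[:,:2]*1000).astype(np.float32)))
E
```

```text
1.35 [0.52682945 0.02666768 0.40463786] [-3.14134130e+00  1.86687421e-04  1.57434629e+00] 0.046094470400758245
[0, np.int64(404), 0, np.int64(644)] [0.52610585 0.09257411 0.38551109]
(1200, 1920, 3)
x -0.036
-12:314 -11:309 -6:60 -5:61 -4:60 -3:61 -2:61 -1:61 0:61 1:61 2:62 3:60 4:59 5:26 6:14 7:13 8:13 9:13 10:13 11:14 12:13 13:12 14:13 15:14 16:13 17:12 18:13 19:13 20:13 21:14 22:13 23:13 24:13 25:13 26:13 27:12 28:14 29:13 30:13 31:13 32:23 33:32 34:47 35:47 36:46 37:47 38:48 39:47 40:47 41:46 42:47 43:47 44:46
x -0.02
-12:1 -7:58 -6:61 -5:60 -4:62 -3:61 -2:62 -1:61 0:61 1:60 2:61 3:61 4:60 5:42 6:13 7:14 8:14 9:13 10:14 11:13 12:13 13:13 14:14 15:13 16:14 17:28 18:32 19:34 20:36 21:40 22:42 23:46 24:47 25:47 26:47 27:46 28:46 29:45 30:27 31:20 32:42 33:46 34:47 35:47 36:47 37:47 38:47 39:47 40:47 41:47 42:47 43:47
x 0
-12:1 -7:59 -6:60 -5:61 -4:61 -3:61 -2:61 -1:61 0:61 1:61 2:61 3:61 4:61 5:34 6:13 7:13 8:13 9:13 10:14 11:14 12:14 13:13 14:13 15:12 16:13 17:386 18:32 19:35 20:37 21:40 22:42 23:45 24:47 25:47 26:47 27:46 28:46 29:46 31:13 32:28 33:47 34:47 35:47 36:47 37:47 38:47
[... 222 characters left out ...]
:45 24:47 25:47 26:46 27:46 28:45 29:45 31:13 32:23 33:46 34:47 35:47 36:47 37:47 38:46 39:47 40:47 41:47 42:47 43:47 44:46
x 0.036
-12:0 -7:58 -6:60 -5:61 -4:60 -3:61 -2:61 -1:61 0:61 1:61 2:61 3:61 4:60 5:43 6:13 7:14 8:14 9:13 10:13 11:13 12:13 13:13 14:13 15:13 16:13 17:29 18:31 19:34 20:37 21:40 22:42 23:44 24:47 25:47 26:46 27:46 28:45 29:44 31:13 32:21 33:46 34:46 35:47 36:47 37:47 38:48 39:47 40:47 41:48 42:47 43:47 44:45
board 1160 0.0606625313556996 ((531.3019409179688, 75.06806945800781), (89.21246337890625, 12.047883033752441), 2.281653642654419)
plate/div 744 0.046190407300381375 ((530.3024291992188, 95.70790100097656), (79.2652587890625, 29.532312393188477), 2.1161224842071533)
```

View pics/gap.png

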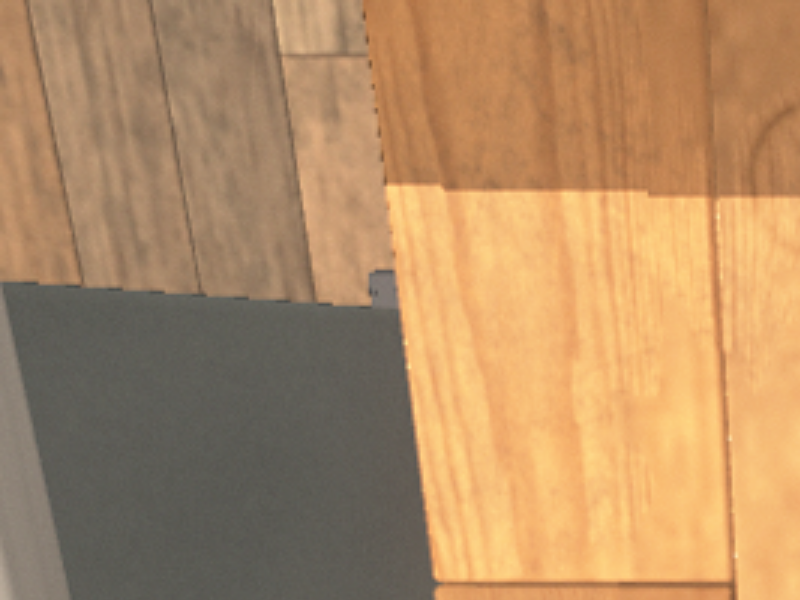

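The crop missed the gap, but the depth profile is clear. The board's inner face is straight at yaw about 2.2°, its top is at 60 mm and the floor at 12–13 mm. The gap is about 12 mm at rest and about 17 mm at the stop, so thin (16) should be the one that fits. I'll first try mid gently, as asked.

Emit:
{"fn": "arm_command", "kwargs": {"xyz": [[-4,-23,0],[-4,-23,0],[-4,-23,0],[-4,-23,0],[-4,-23,0],[-4,-23,0],[-4,-23,0],[-4,-23,0],[-4,-22,-15],[-4,-22,-20],[-4,-22,-20],[-3,-21,-20],[0,0,0],[0,0,0]], "spin": [-8,-8,-8,-8,-8,-8,-8,-8,-8,-8,-8,-8.5,0,0]}}

```text
time: 2.8
tool_pos: [0.4795, -0.2467, 0.3297]
tool_rot: [-3.141, 0.001, -0.113]
contact_force: [-0.3, 0.7, 0.4]
opening: 0.0464
grip_force: 0.0
```

Emit:
{"fn": "arm_command", "kwargs": {"xyz": [[0.5,0.7,-35],[0,0,-35],[0,0,-20],[0,0,0],[0,0,0]], "spin": [0,0,0,0,0]}}

```text
time: 3.3
tool_pos: [0.481, -0.2451, 0.2411]
tool_rot: [3.141, -0.001, -0.112]
contact_force: [-0.3, 0.0, 0.4]
opening: 0.0462
grip_force: 0.0
```

Emit:
{"fn": "arm_command", "kwargs": {"xyz": [[0,0,0],[0,0,0],[0,0,0],[0,0,0],[0,0,0],[0,0,0]], "spin": [0,0,0,0,0,0], "jaw": -0.9, "squeeze": 25}}

```text
time: 3.9
tool_pos: [0.4805, -0.2453, 0.2399]
tool_rot: [3.141, -0.0, -0.113]
contact_force: [-0.2, -0.1, 2.2]
opening: 0.0097
grip_force: 25.0
```

Emit:
{"fn": "arm_command", "kwargs": {"xyz": [[0,0,20],[0,0,50],[0,0,40],[5,30,0],[5,35,0],[5,35,0],[5,35,0],[5,35,0],[5,35,0],[5,35,0],[5,35,0],[5,35,0],[4,30,0],[0,0,0],[0,0,-20],[0,0,-15],[0,0,0],[0,0,0]], "spin": [0,0,0,0.9,0.9,0.9,0.9,0.9,0.9,0.9,0.8,0.8,0.7,0,0,0,0,0]}}

```text
time: 5.7
tool_pos: [0.5296, 0.0942, 0.3148]
tool_rot: [3.141, 0.001, 0.036]
contact_force: [0.5, 0.3, -0.8]
opening: 0.0099
grip_force: 25.0
```

```bash
python3 - <<'E'
from h import *
for n in["scene","side"]:
    c=read_camera(n); np.savez(n+"2.npz",**c)
    u0,v0=((190,120),(180,180))[n=="side"]
    im=c["img"][v0:v0+130,u0:u0+160,::-1]; cv2.imwrite(f"pics/{n}2.png",im)
a,b=[cv2.resize(cv2.imread(f"pics/{n}2.png"),(400,325)) for n in("scene","side")]
cv2.imwrite("pics/both2.png",np.hstack([a,b])); s=observe(); print(s["tool_pos"],s["contact_force"],np.degrees(s["tool_rot"]))
E
```

```text
[0.52980356 0.09432814 0.31559076] [ 0.8482964   0.61022201 -0.3704665 ] [ 1.79990488e+02 -7.76810716e-02  2.07033027e+00]
```

View pics/both2.png

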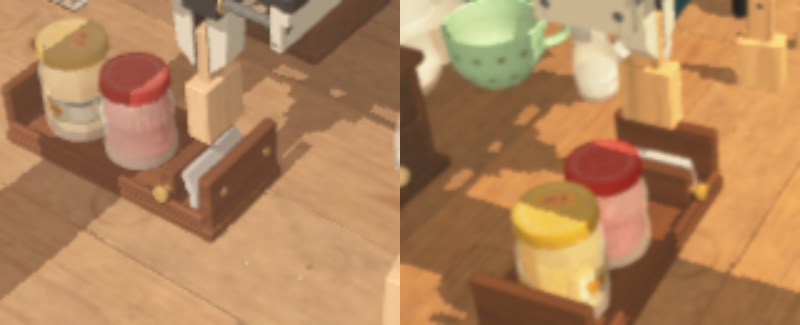

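Mid is held upright above the gap, square to the board (left: scene, right: side). I'll lower it behind the board's top edge, then ease toward the board.

Emit:
{"fn": "arm_command", "kwargs": {"xyz": [[0,0,-12],[0,0,-11],[0,0,0],[0,-1,0],[0,-1,0],[0,0,0],[0,0,0]], "spin": [0,0,0,0,0,0,0]}}

```text
time: 6.5
tool_pos: [0.5296, 0.0927, 0.2921]
tool_rot: [3.141, -0.001, 0.037]
contact_force: [0.2, 0.2, -0.6]
opening: 0.0099
grip_force: 25.0
```

Emit:
{"fn": "arm_command", "kwargs": {"xyz": [[0,-1,0],[0,0,0],[0,0,0]], "spin": [0,0,0]}}

```text
time: 6.8
tool_pos: [0.5295, 0.0917, 0.2918]
tool_rot: [3.142, -0.0, 0.037]
contact_force: [0.6, 0.9, -1.2]
opening: 0.0101
grip_force: 25.0
```

Emit:
{"fn": "arm_command", "kwargs": {"xyz": [[0,-0.7,0],[0,0,0],[0,0,0]], "spin": [0,0,0]}}

```text
time: 7.1
tool_pos: [0.5295, 0.091, 0.2917]
tool_rot: [3.142, 0.0, 0.037]
contact_force: [0.5, -0.4, -0.7]
opening: 0.0098
grip_force: 25.0
```

Emit:
{"fn": "arm_command", "kwargs": {"xyz": [[0,-0.7,0],[0,0,0],[0,0,0]], "spin": [0,0,0]}}

```text
time: 7.4
tool_pos: [0.5295, 0.0906, 0.2918]
tool_rot: [-3.141, -0.0, 0.037]
contact_force: [0.1, 2.6, -0.2]
opening: 0.01
grip_force: 25.0
```

Emit:
{"fn": "arm_command", "kwargs": {"xyz": [[0,-0.7,0],[0,0,0],[0,0,0]], "spin": [0,0,0]}}

```text
time: 7.7
tool_pos: [0.5295, 0.0902, 0.2918]
tool_rot: [-3.14, -0.0, 0.037]
contact_force: [0.1, 5.7, -0.8]
opening: 0.0097
grip_force: 25.0
```

Touched the board at TCP y ≈ 90.7, as measured. Back off slightly and lower gently.

Emit:
{"fn": "arm_command", "kwargs": {"xyz": [[0,0.8,0],[0,0,-2],[0,0,-2],[0,0,0],[0,0,0]], "spin": [0,0,0,0,0]}}

```text
time: 8.2
tool_pos: [0.5295, 0.0905, 0.2875]
tool_rot: [-3.141, 0.0, 0.037]
contact_force: [1.1, 4.6, -2.2]
opening: 0.0095
grip_force: 25.0
```

Emit:
{"fn": "arm_command", "kwargs": {"xyz": [[0,0,-1.5],[0,0,0],[0,0,0]], "spin": [0,0,0]}}

```text
time: 8.5
tool_pos: [0.5295, 0.0905, 0.2862]
tool_rot: [-3.141, -0.0, 0.037]
contact_force: [1.0, 4.9, -1.1]
opening: 0.0097
grip_force: 25.0
```

Emit:
{"fn": "arm_command", "kwargs": {"xyz": [[0,0,-1.5],[0,0,0],[0,0,0]], "spin": [0,0,0]}}

```text
time: 8.8
tool_pos: [0.5296, 0.0905, 0.2857]
tool_rot: [-3.142, -0.001, 0.037]
contact_force: [-2.2, 5.5, 7.3]
opening: 0.01
grip_force: 25.0
```

Emit:
{"fn": "arm_command", "kwargs": {"xyz": [[0,0,-1],[0,0,0],[0,0,0]], "spin": [0,0,0]}}

```text
time: 9.1
tool_pos: [0.5296, 0.0904, 0.2856]
tool_rot: [3.141, -0.002, 0.037]
contact_force: [-1.7, 4.4, 12.6]
opening: 0.0099
grip_force: 25.0
```

Mid stops hard about 34 mm above the floor with 12.6 N, so it does not go in, and thick is ruled out too. Return mid to its place.

Emit:
{"fn": "arm_command", "kwargs": {"xyz": [[0,1,10],[0,2,30],[0,0,36],[-5,-30,0],[-5,-35,0],[-5,-35,0],[-5,-35,0],[-5,-35,0],[-5,-35,0],[-5,-35,0],[-5,-35,0],[-5,-35,0],[-4,-28,0],[0,0,0],[0,0,-35],[0,0,-35],[0,0,-25],[0,0,-15],[0,0,0],[0,0,0]], "spin": [0,0,0,-0.9,-0.9,-0.9,-0.9,-0.9,-0.9,-0.9,-0.8,-0.8,-0.7,0,0,0,0,0,0,0]}}

```text
time: 11.1
tool_pos: [0.4806, -0.2444, 0.2502]
tool_rot: [3.141, 0.0, -0.113]
contact_force: [0.0, -0.4, -0.4]
opening: 0.0101
grip_force: 25.0
```

Emit:
{"fn": "arm_command", "kwargs": {"xyz": [[0,0,-5],[0,0,-4],[0,0,0],[0,0,0]], "spin": [0,0,0,0]}}

```text
time: 11.5
tool_pos: [0.4805, -0.2446, 0.241]
tool_rot: [3.141, -0.0, -0.113]
contact_force: [0.6, -0.4, -0.8]
opening: 0.01
grip_force: 25.0
```

Emit:
{"fn": "arm_command", "kwargs": {"xyz": [[0,0,-1],[0,0,0],[0,0,0]], "spin": [0,0,0]}}

```text
time: 11.8
tool_pos: [0.4806, -0.2447, 0.2399]
tool_rot: [3.141, -0.0, -0.113]
contact_force: [0.6, -0.3, 0.8]
opening: 0.0099
grip_force: 25.0
```

Emit:
{"fn": "arm_command", "kwargs": {"xyz": [[0,0,0],[0,0,0],[0,0,0],[0,0,0],[0,0,20],[0,0,40],[0,0,40],[2,25,0],[3,26,0],[2,25,0],[0,0,0],[0,0,0]], "spin": [0,0,0,0,0,0,0,5,6,5.2,0,0], "jaw": 0}}

```text
time: 13.0
tool_pos: [0.4876, -0.1684, 0.3399]
tool_rot: [3.141, -0.0, 0.169]
contact_force: [-0.4, -0.5, -0.4]
opening: 0.0457
grip_force: 0.0
```

```bash
python3 - <<'E'
from pk import *
G=[(.516,-.091),(.486,-.168),(.479,-.246)]
print(observe()["tool_pos"])
c=read_camera("scene"); pk(c,G)
E
```

```text
[ 0.48760532 -0.16841216  0.33991816]
(0.516, -0.091) 203 z49.9 c(515.9,-91.2) L45.4 T23.9 ang10.5
(0.516, -0.091) 83 z94.6 c(515.7,-91.1) L24.4 T10.4 ang8.8
(0.486, -0.168) 136 z50.0 c(486.4,-168.5) L43.9 T16.3 ang9.4
(0.486, -0.168) 95 z94.8 c(486.2,-168.9) L25.4 T10.4 ang7.0
(0.479, -0.246) 213 z49.9 c(479.3,-244.3) L44.4 T20.2 ang-6.2
(0.479, -0.246) 111 z94.8 c(479.5,-244.5) L25.0 T10.3 ang-8.0
```

Mid stands upright back in place. Now thin.

Emit:
{"fn": "arm_command", "kwargs": {"xyz": [[0,0,-40],[0,0,-40],[0,0,-20],[0,0,0],[0,0,0]], "spin": [0,0,0,0,0]}}

```text
time: 13.55
tool_pos: [0.4878, -0.1695, 0.24]
tool_rot: [3.141, -0.0, 0.168]
contact_force: [0.1, 0.5, -0.5]
opening: 0.0458
grip_force: 0.0
```

Emit:
{"fn": "arm_command", "kwargs": {"xyz": [[0,0,0],[0,0,0],[0,0,0],[0,0,0],[0,0,0],[0,0,0]], "spin": [0,0,0,0,0,0], "jaw": -0.9, "squeeze": 25}}

```text
time: 14.15
tool_pos: [0.4876, -0.1685, 0.24]
tool_rot: [3.141, -0.0, 0.169]
contact_force: [-0.2, 0.4, 2.4]
opening: 0.0101
grip_force: 25.0
```

Emit:
{"fn": "arm_command", "kwargs": {"xyz": [[0,0,20],[0,0,50],[0,0,40],[5,30,0],[5,34,0],[5,34,0],[6,34,0],[6,34,0],[5,34,0],[5,34,0],[5,26.5,0],[0,0,0],[0,0,-25],[0,0,-20],[0,0,-13],[0,0,0],[0,0,0]], "spin": [0,0,0,-0.9,-1,-1,-1,-1,-1,-0.9,-0.7,0,0,0,0,0,0]}}

```text
time: 15.85
tool_pos: [0.5296, 0.0914, 0.2919]
tool_rot: [3.141, 0.0, 0.038]
contact_force: [0.3, 0.3, -0.3]
opening: 0.0099
grip_force: 25.0
```

Emit:
{"fn": "arm_command", "kwargs": {"xyz": [[0,-1.5,0],[0,-1,0],[0,-0.5,0],[0,0,0],[0,0,0]], "spin": [0,0,0,0,0]}}

```text
time: 16.35
tool_pos: [0.5295, 0.0889, 0.2919]
tool_rot: [3.141, -0.0, 0.038]
contact_force: [-0.1, -0.5, -0.8]
opening: 0.0098
grip_force: 25.0
```

Emit:
{"fn": "arm_command", "kwargs": {"xyz": [[0,-0.5,0],[0,0,0],[0,0,0]], "spin": [0,0,0]}}

```text
time: 16.65
tool_pos: [0.5295, 0.0886, 0.2918]
tool_rot: [-3.141, -0.0, 0.038]
contact_force: [-0.6, 2.3, 0.5]
opening: 0.0097
grip_force: 25.0
```

Emit:
{"fn": "arm_command", "kwargs": {"xyz": [[0,0,-3],[0,0,-3],[0,0,-3],[0,0,0],[0,0,0]], "spin": [0,0,0,0,0]}}

```text
time: 17.15
tool_pos: [0.5294, 0.0886, 0.2823]
tool_rot: [-3.141, 0.001, 0.038]
contact_force: [0.9, 3.6, -2.3]
opening: 0.0099
grip_force: 25.0
```

Emit:
{"fn": "arm_command", "kwargs": {"xyz": [[0,0,-1.5],[0,0,-1.5],[0,0,-1.5],[0,0,-1],[0,0,0]], "spin": [0,0,0,0,0]}}

```text
time: 17.65
tool_pos: [0.5296, 0.0886, 0.2773]
tool_rot: [-3.141, -0.001, 0.038]
contact_force: [0.4, 5.2, 2.0]
opening: 0.0099
grip_force: 25.0
```

Emit:
{"fn": "arm_command", "kwargs": {"xyz": [[0,0,-1.5],[0,0,-1],[0,0,-1],[0,0,0]], "spin": [0,0,0,0]}}

```text
time: 18.05
tool_pos: [0.5296, 0.0886, 0.274]
tool_rot: [-3.141, -0.001, 0.038]
contact_force: [0.3, 5.1, 2.0]
opening: 0.0096
grip_force: 25.0
```

Emit:
{"fn": "arm_command", "kwargs": {"xyz": [[0,0,-2],[0,0,-2],[0,0,-2],[0,0,-2],[0,0,0]], "spin": [0,0,0,0,0]}}

```text
time: 18.55
tool_pos: [0.5297, 0.0886, 0.2659]
tool_rot: [-3.141, -0.001, 0.038]
contact_force: [0.3, 6.0, 1.5]
opening: 0.0099
grip_force: 25.0
```

Emit:
{"fn": "arm_command", "kwargs": {"xyz": [[0,0,-2],[0,0,-2],[0,0,-2],[0,0,-2],[0,0,-2],[0,0,0]], "spin": [0,0,0,0,0,0]}}

```text
time: 19.15
tool_pos: [0.5297, 0.0886, 0.2558]
tool_rot: [-3.141, -0.001, 0.038]
contact_force: [1.0, 5.9, 0.5]
opening: 0.01
grip_force: 25.0
```

Emit:
{"fn": "arm_command", "kwargs": {"xyz": [[0,0,-1],[0,0,-1],[0,0,0],[0,0,0]], "spin": [0,0,0,0]}}

```text
time: 19.55
tool_pos: [0.5297, 0.0886, 0.254]
tool_rot: [-3.141, -0.001, 0.038]
contact_force: [-0.1, 5.0, 2.2]
opening: 0.0097
grip_force: 25.0
```

Emit:
{"fn": "arm_command", "kwargs": {"xyz": [[0,0,-1],[0,0,-1],[0,0,0],[0,0,0]], "spin": [0,0,0,0]}}

```text
time: 19.95
tool_pos: [0.5297, 0.0886, 0.252]
tool_rot: [-3.141, -0.001, 0.039]
contact_force: [0.5, 5.8, 2.6]
opening: 0.0095
grip_force: 25.0
```

Emit:
{"fn": "arm_command", "kwargs": {"xyz": [[0,0,-0.7],[0,0,0],[0,0,0]], "spin": [0,0,0]}}

```text
time: 20.25
tool_pos: [0.5297, 0.0886, 0.252]
tool_rot: [-3.141, -0.002, 0.039]
contact_force: [-1.9, 4.8, 9.2]
opening: 0.0098
grip_force: 25.0
```

Bottomed at TCP 252.0 mm, exactly the floor height. Release and withdraw.

Emit:
{"fn": "arm_command", "kwargs": {"xyz": [[0,0.4,0.7],[0,0,0],[0,0,0],[0,0,0],[0,0,0],[0,0,0]], "spin": [0,0,0,0,0,0], "jaw": -0.3}}

```text
time: 20.85
tool_pos: [0.5295, 0.0887, 0.2516]
tool_rot: [3.141, 0.0, 0.038]
contact_force: [-0.4, -0.4, 0.9]
opening: 0.0318
grip_force: 0.0
```

Emit:
{"fn": "arm_command", "kwargs": {"xyz": [[0,0,15],[0,0,30],[0,0,40],[0,0,40],[-20,-20,20],[-20,-40,0],[0,-40,0],[0,0,0],[0,0,0]], "spin": [0,0,0,0,0,0,0,0,0]}}

```text
time: 21.75
tool_pos: [0.4895, -0.0117, 0.3968]
tool_rot: [-3.141, -0.0, 0.036]
contact_force: [0.4, 0.1, -0.3]
opening: 0.0321
grip_force: 0.0
```

```bash
python3 - <<'E'
from pk import *
for n in("scene","side"):
    c=read_camera(n); print(n)
    pk(c,[(.529,.089)],.012,.03); pk(c,[(.516,-.091),(.479,-.245)])
    u0,v0=((190,120),(180,180))[n=="side"]
    cv2.imwrite(f"pics/{n}3.png",cv2.resize(c["img"][v0:v0+130,u0:u0+160,::-1],(400,325)))
cv2.imwrite("pics/both3.png",np.hstack([cv2.imread(f"pics/{n}3.png") for n in("scene","side")]))
E
```

```text
scene
(0.529, 0.089) 230 z60.6 c(529.7,83.4) L54.3 T28.0 ang3.0
(0.529, 0.089) 73 z106.3 c(528.8,88.9) L25.8 T10.1 ang3.6
(0.516, -0.091) 199 z49.8 c(515.8,-91.3) L45.6 T24.0 ang12.1
(0.516, -0.091) 82 z94.4 c(515.8,-91.3) L24.9 T10.5 ang8.8
(0.479, -0.245) 210 z50.0 c(479.4,-244.5) L45.2 T19.7 ang-7.5
(0.479, -0.245) 113 z94.8 c(479.6,-244.8) L25.3 T9.9 ang-8.0
side
(0.529, 0.089) 175 z61.8 c(529.9,84.6) L56.3 T28.6 ang6.2
(0.529, 0.089) 72 z106.3 c(527.7,89.0) L24.4 T10.9 ang6.1
(0.516, -0.091) 126 z50.4 c(514.4,-90.8) L43.2 T25.5 ang9.7
(0.516, -0.091) 51 z93.9 c(515.3,-89.4) L23.8 T12.4 ang10.4
(0.479, -0.245) 90 z50.1 c(478.2,-242.9) L43.6 T22.3 ang-5.1
(0.479, -0.245) 38 z94.1 c(479.1,-243.1) L23.8 T11.4 ang-9.4
```

View pics/both3.png

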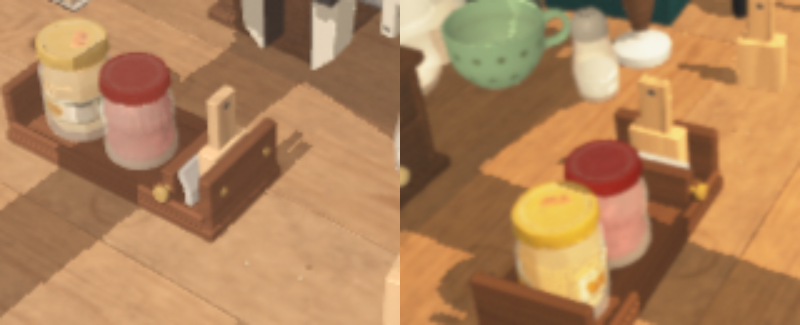

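Thin stands home between board and plate: its tongue top is at 106–107 mm, centred near x 529 and square. The other two are upright on the counter.

```bash
python3 -c "
from cell import *
print(hand_in())"
```

```text
the job is handed in; nothing more can be done
None
```

The thin packer (16 mm) is upright and fully home on the caddy floor between the end board and the plate. Mid was tried first and stopped hard about 34 mm above the floor, which rules out thick too, and both stand upright on the counter; the job was handed in at about 22 s, but no verdict came back.

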